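# Key the lamp's filter disc onto its pin

## Robot

A 6-joint arm with a two-finger parallel gripper is mounted at the origin on the work surface; the furniture and walls round the work are solid. World frame = base frame: x ahead of the robot, y to its left, z up, the work surface at z = 0. Lengths are in mm, angles in rad, forces in N, time in s.
With the tool pointing down it reaches from about 300 to 850 mm from the base axis. Payload 5.4 kg.
Tool frame: the origin (TCP) lies at the very end of the fingers, on their centre line; the grasp point (between the pads) lies hold_point_z behind it (hold_point_z is the distance from the TCP to the grasp point, in mm); z points along the fingers, y is the line along which they close (so a half turn about z gives the same grasp; the last joint's range is limited). The gripper opens to 85 mm and grips with 20 to 120 N. Pads are 22 mm wide; open, the fingers measure 114 mm over their backs; the gripper's body (76 mm by 85 mm) begins 54 mm behind the grasp point. The pads swing forward as they close: fully open they stand 13 mm farther back than shut.
Start: joints at [-1.473, 0.158, 1.597, -0, 1.386, -0.21], TCP at [174.18, -547.967, 231.299] pointing down, gripper open.
Joint ranges: [-2.91, 2.91], [-0.94, 2.29], [0.18, 2.7], [-1.29, 4.43], [0.17, 2.64], [-3, 3]. Speed limits (rad/s): [2.57, 2.57, 3.14, 3.14, 3.14, 3.14].

## Interface

Orientations are given as a unit quaternion [w, x, y, z].
In Python, from cell import * gives the robot as it stands.
- The arm moves only by the tool carry_out, never from a script. Its arguments are lists of equal length, an entry for each row: "jaw": the finger opening in mm, from 0 to 85.4; "translation": the shift along the tool's x, y, z in mm, a list of three; "turn": the turn about the tool's z in degrees. In form: {"jaw": [jaw, ...], "translation": [[x, y, z], ...], "turn": [turn, ...]}. A call has 1 to 5 rows; each row shifts and turns the commanded pose from where the row before left it, along the tool's axes as they then stand; what a row does not reach is not made up. A row lasts 1/12 s, in which the tool goes at most 41.7 mm and 7.16 degrees, less where a joint would pass 70% of its speed; a pose out of reach is approached as far as the arm can. A call is refused whole if a number of a shift passes 41.7 or a number of a turn 7.16, either way. A call with a gripper value outside its range is refused whole. The fingers move at their own pace and stop on an object; "newtons" is the grip in N (left out, the last holds). Time passes only in rows, so rows that do not move let the fingers close. It gives the time, the measured TCP pose, the force, the opening and the grip force at its end, in the units of the state.
- state(): the state, without advancing time (a new reading comes with each control period).
- get_image(name): name is "scene" or "top"; returns the picture (384x512x3 uint8, blue, green, red); there is no depth.
- calibration(name): a dict with "K" (3x3 intrinsics, pixels), "k1" (the pictures are not rectified: a ray, as slopes to the right and down, at radius r is drawn at 1 + k1 r^2 times it, then the intrinsics apply), "camera_from_world" (4x4, takes a point from world to camera coordinates). Camera axes: x right, y up, looking along -z (the intrinsics and any distortion apply to the point x, -y, -z); pixel columns grow to the right and rows downward; lengths in mm; the calibration is good to about 2 mm. A picture is of the moment at which its call begins. calibration takes no time and is no camera call.
- close_job(): hands the job in; it is judged then, once.
The state is a dict: "t": time; "qpos": joint angles; "qd": joint speeds; "effort": joint torques, N m; "tool_pos": TCP position; "tcp_rot": TCP orientation; "wrist_force": force on the tool from outside, world axes, zero at the start; "moment": the same for the moment, N m; "gripper_width": opening from 0.0 (shut) to 1.0 (fully open); "grip_force": force on a finger pad.
Only numpy, scipy, OpenCV 4.12 (cv2) and the standard library are available. Lean on these libraries where they do the work, as an engineer would, in place of code of your own. Each camera call takes 0.05 s, during which the arm holds its last target. There are 200 camera calls.

## Task

The dark filter disc on the examination lamp's round turret sits proud because its rim notch is off the brass pin. With a fingertip, push the disc round by its red stud until the notch stands over the pin, then press it gently down until it is fully home, and take the hand away. Do not grip the stud or lift the disc, and leave everything else on the table where it is.

Things in the scene. Friction and masses are not known exactly. Their poses are not given: they have to be found in the camera images.
- key_pin (a point): Brass pin at the rim of the round grey turret (144 mm across, 22 mm high, fixed to the table): a level bar 6 mm thick pointing inward under the disc's edge. The point is on top of the pin, 48 mm from the turret's centre, 32 mm above the table. A brass block (14 mm radial, 16 mm wide, top 30 mm above the table) carries it from outside the disc and shows from above.
- disc_notch (a point): Middle of the notch in the dark disc's rim, level with the disc's top face, 48 mm from its centre. Notch 12 mm wide, 14 mm deep radially, open to the rim; a white line leads to it from the hub. Disc 110 mm across, 7 mm thick, always level, with four flat coloured windows. The notch must stand over the pin to within about 3 mm for the disc to go down.
- disc_hub (a point): Top centre of the disc's black hub, a low dome 24 mm across and 3 mm high above the disc's top face, on its vertical turning axis (the turret's centre). A good place to press. The disc's top face is 39 mm above the table while it rests on the pin (start), 31 mm when seated.
- disc_stud (a point): Top centre of the red finger stud standing on the disc: 14 mm in diameter, 16 mm high above the disc's top face, 40 mm from the centre, diametrically opposite the notch.
- disc_turn (a joint): Turning angle of the disc in rad, counterclockwise from above; 0 (or 2 pi) has the notch over the pin; starts between 0.7 and 5.58. It turns freely both ways without stops and stays where it is left; turning takes about 1.5 N at the stud.
- disc_press (a joint): How far the disc is pressed down, in m: 0 raised on the pin (start), 0.008 fully seated, negative if lifted. Stiff sliding fit without a spring: it does not sink by itself, takes only a few newtons to press down, does not tilt, and stays down.
- watch_loupe: Black eye loupe, loose, upright, 36 mm in diameter and 39 mm high; origin at the centre of its underside. Bystander.
- eraser: Blue and white block eraser, loose, 22 x 46 x 12 mm, origin at the centre of its underside. Bystander.
- cotton_pot: Aluminium pot of cotton balls, loose, 66 mm in diameter, 69 mm high, origin at the centre of its underside. Bystander.
- fold_clip_1: Black folding clip, loose, 22 x 32 x 26 mm, origin at the centre of its underside. Bystander.
- palette_dish: Small white porcelain dish, loose, 68 mm in diameter, 15 mm high, origin at the centre of its underside. Bystander.
Things that resemble listed ones, but are neither listed nor needed, are in the scene too. There is more than one size of the part that bears key_pin; the job needs the larger.

How it is judged (in metres and radians):
At the end, for the whole second after the job is handed in: The disc is pressed down at least 6.5 of its 8 mm, its notch round the pin (centres within 5 mm seen from above), and is at rest; every loose bystander is within 10 mm of where it started (value of joint disc_press above 0.0065 m and horizontal distance between disc_notch and key_pin below 0.005 m and velocity of joint disc_turn between -0.05 and 0.05 rad/s and not (distance of watch_loupe from where it was at the start of the episode above 0.01 m) and not (distance of eraser from where it was at the start of the episode above 0.01 m) and not (distance of cotton_pot from where it was at the start of the episode above 0.01 m) and not (distance of fold_clip_1 from where it was at the start of the episode above 0.01 m) and not (distance of palette_dish from where it was at the start of the episode above 0.01 m)); the robot touches nothing.
It fails at once if the disc is lifted more than 3 mm above where it rests on the pin (value of joint disc_press below -0.003 m).
It fails at once if the red stud is taken between the fingers (the point between the finger pads within 8 mm of the stud's axis and down over it, while touching the disc) (horizontal distance between the grasp point and disc_stud below 0.008 m and z of the grasp point in the frame of disc_stud below 0.013 m and contact force between the fingers and disc_press above 0.5 N).
It fails at once if the disc is pushed with more than 40 N (contact force between any of the fingers, the arm and disc_press above 40 N).
It fails at once if a loose bystander (loupe, eraser, cotton pot, clip or dish) is pushed or lifted more than 10 mm from its place (distance of any of watch_loupe, eraser, cotton_pot, fold_clip_1, palette_dish from where it was at the start of the episode above 0.01 m).
It also fails if it takes over 64 s, if anything falls off the work surface, if the arm or the gripper's body presses on something with over 40 N, if the wrist force passes 120 N, or if a joint passes its speed limit or range.

## Working session

There is one attempt and no reset: what is moved stays moved. The work goes in short steps, Python scripts to look and compute and a tool call to move; the robot and the scene stay as the last step left them, time stands still between calls to the robot, and variables do not carry over. Pictures are saved under pics/ and viewed, at most 10 in all, crops included, and the job is handed in when it is done.

Besides the shell and the picture viewer there is one more tool, called after ">>>" by a JSON object that holds its "op" and its "data", one argument or row to a line. carry_out: Moves the arm, as the interface text tells. Its arguments: {"type":"object","properties":{"jaw":{"type":"array"},"translation":{"type":"array"},"turn":{"type":"array"},"newtons":{"type":"number"}},"required":["jaw","translation","turn"]}

```bash
ls; mkdir -p pics; python3 - <<'E'
from cell import *
import cv2
for n in("scene","top"):
    cv2.imwrite(f"pics/{n}0.png",get_image(n)); c=calibration(n);print(c)
print(state())
E
```

```text
pics
{'K': array([[409.71851271,   0.        , 247.83856714],
       [  0.        , 409.71851271, 194.57759633],
       [  0.        ,   0.        ,   1.        ]]), 'k1': -0.13061505235422885, 'camera_from_world': array([[ 8.21573901e-01, -5.70037704e-01, -8.56396692e-03,
        -3.44140248e+02],
       [ 2.27268344e-01,  3.13702816e-01,  9.21921712e-01,
        -1.13659000e+02],
       [-5.22843595e-01, -7.59373136e-01,  3.87281571e-01,
        -1.01817752e+03],
       [ 0.00000000e+00,  0.00000000e+00,  0.00000000e+00,
         1.00000000e+00]])}
{'K': array([[414.04525731,   0.        , 252.94174748],
       [  0.        , 414.04525731, 197.07334422],
       [  0.        ,   0.        ,   1.        ]]), 'k1': -0.003973035051013578, 'camera_from_world': array([[-5.03845213e-03, -9.99912712e-01,  1.22140421e-02,
        -1.15956027e+02],
       [ 9.86193226e-01, -2.94683567e-03,  1.65572454e-01,
        -3.73310941e+02],
       [-1.65522008e-01,  1.28796344e-02,  9.86121990e-01,
        -1.28422396e+03],
       [ 0.00000000e+00,  0.00000000e+00,  0.00000000e+00,
         1.00000000e+00]])}
{'t': 0.1, 'qpos': array([-1.47307350e+00,  1.59007361e-01,  1.59811309e+00,  1.38522838e-05,
        1.38621989e+00, -2.10083769e-01]), 'qd': array([-0.00011821, -0.00171992, -0.00465111,  0.00011802,  0.00065026,
       -0.00048662]), 'effort': array([ 3.80809943e-04, -3.96988320e+01, -3.32338142e+01, -1.09824855e-04,
        4.23931517e-03, -1.03810601e-05]), 'tool_pos': array([ 174.14521332, -547.41865147,  230.39998591]), 'tcp_rot': array([-8.72080323e-04,  9.88180064e-01,  1.53295132e-01,  5.58636325e-05]), 'wrist_force': array([0.55354385, 0.04749433, 0.30535214]), 'moment': array([-0.02086462, -0.01471412, -0.00372232]), 'grip_force': 0.0, 'gripper_width': 0.9983618366258115}
```

View pics/scene0.png

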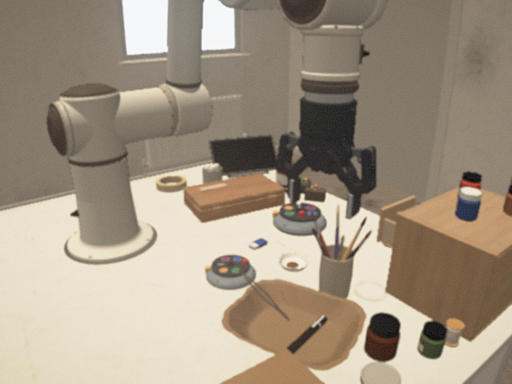

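View pics/top0.png

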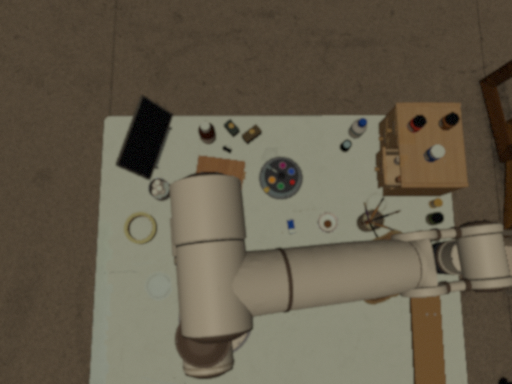

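Two turrets fit: one at scene (299,217) / top (281,177), and a smaller one at scene (231,269). The first is about 44 px across in the top view, or roughly 140 mm, so it matches the larger. I'll confirm it in an enlarged crop.

```bash
cat > h.py <<'E'
from cell import *
import cv2, numpy as np
def ray(n,uv):
    c=calibration(n); M=c["camera_from_world"]; K=c["K"]
    d=np.array([(uv[0]-K[0,2])/K[0,0],(uv[1]-K[1,2])/K[1,1]]); s=d.copy()
    for _ in range(20): s=d/(1+c["k1"]*(s@s))
    v=M[:3,:3].T@np.array([s[0],-s[1],-1]); o=-M[:3,:3].T@M[:3,3]
    return o,v
def onz(n,uv,z):
    o,v=ray(n,uv); return (o+v*(z-o[2])/v[2])[:2]
def proj(n,p):
    c=calibration(n); q=c["camera_from_world"]@np.append(p,1); s=np.array([q[0],-q[1]])/-q[2]
    s=s*(1+c["k1"]*(s@s)); return c["K"][:2,:2]@s+c["K"][:2,2]
E
python3 - <<'E'
from h import *
t=cv2.imread("pics/top0.png"); s=cv2.imread("pics/scene0.png")
a=cv2.resize(t[148:208,250:314],None,fx=6,fy=6,interpolation=2)
b=cv2.resize(s[190:245,265:333],None,fx=6,fy=6,interpolation=2)
o=np.zeros((max(a.shape[0],b.shape[0]),a.shape[1]+b.shape[1],3),np.uint8)
o[:a.shape[0],:a.shape[1]]=a;o[:b.shape[0],a.shape[1]:]=b
cv2.imwrite("pics/crop0.png",o); print(o.shape)
E
```

```text
(360, 792, 3)
```

View pics/crop0.png

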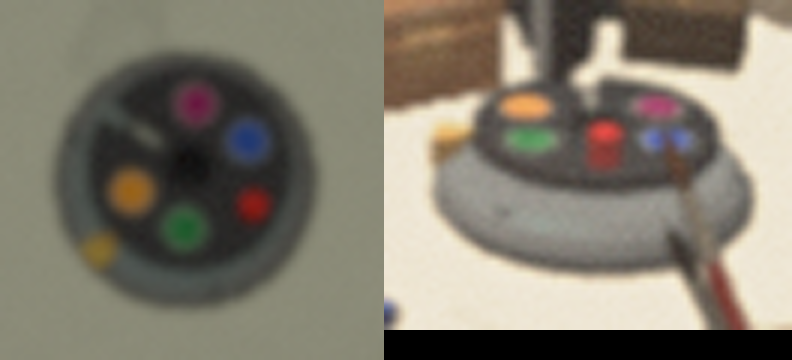

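The crop shows the large turret: magenta, blue, green and orange windows, red stud at crop (255,205), hub near (190,160), notch with white line at (108,110), and brass block at (99,250). Next I measure these.

```bash
python3 - <<'E'
from h import *
t=cv2.imread("pics/top0.png")[148:208,250:314]; 
h=cv2.cvtColor(t,cv2.COLOR_BGR2HSV); H,S,V=cv2.split(h)
def cen(m,box):
    x0,y0,x1,y1=[b//6 for b in box]; k=np.zeros_like(m,float); k[y0:y1,x0:x1]=m[y0:y1,x0:x1]
    ys,xs=np.nonzero(k); return np.array([xs.mean()+250,ys.mean()+148]),len(xs)
st,n1=cen(((H<8)|(H>172))&(S>130),(225,175,290,235))
br,n2=cen((H>14)&(H<32)&(S>80),(70,220,130,280))
dark=((V<75)*255).astype(np.uint8)
c=cv2.findContours(dark,cv2.RETR_EXTERNAL,cv2.CHAIN_APPROX_NONE)[0]; c=max(c,key=cv2.contourArea)
(dc,dr)=cv2.minEnclosingCircle(c); dc=np.array(dc)+[250,148]
notg=((S.astype(int)>-1)&(V<115)).astype(np.uint8)
c2=max(cv2.findContours(notg,cv2.RETR_EXTERNAL,cv2.CHAIN_APPROX_NONE)[0],key=cv2.contourArea); e=cv2.fitEllipse(c2)
hub=onz("top",np.array([190,160])/6+[250,148]-.4,42)
C=onz("top",dc,39); Tu=onz("top",np.array(e[0])+[250,148],8)
P=onz("top",br,30); Sd=onz("top",st,55); N=onz("top",np.array([108,112])/6+[250,148]-.4,39)
print(n1,n2,dr,e,C,Tu,hub,"stud",Sd,"pin",P,"notch",N)
ss=cv2.imread("pics/scene0.png"); hs=cv2.cvtColor(ss,cv2.COLOR_BGR2HSV)
m=((hs[...,0]<8)|(hs[...,0]>172))&(hs[...,1]>150); m[:205]=0;m[222:]=0;m[:,:295]=0;m[:,312:]=0
ys,xs=np.nonzero(m); print("scene red",xs.mean(),ys.mean(),xs.min(),xs.max(),ys.min(),ys.max(),onz("scene",(xs.mean(),ys.mean()),48), proj("scene",[*Sd,55]))
for c0 in (C,Tu,hub):
  for q in (P,Sd,N): d=q-c0; print(np.hypot(*d).round(1),np.degrees(np.arctan2(d[1],d[0])).round(1))
E
```

```text
28 31 20.26089859008789 ((30.673593521118164, 29.33310890197754), (42.14844512939453, 43.86833953857422), 134.56304931640625) [ 437.92961733 -205.62375229] [ 441.94189562 -208.67130262] [ 444.54161459 -207.9413572 ] stud [ 417.6860577  -239.24489101] pin [ 398.33704712 -160.14879734] notch [ 471.53622613 -164.81269755]
scene red 301.4375 212.625 300 303 211 215 [ 424.31369301 -233.16569813] [301.19325096 211.61216316]
60.3 131.0
39.2 -121.1
52.9 50.5
65.2 131.9
39.0 -128.4
52.9 56.0
66.5 134.0
41.2 -130.6
50.9 58.0
```

>>> {"op": "carry_out", "data": {
  "jaw": [0, 0, 0, 0, 0],
  "translation": [
    [0, 0, -20],
    [0, 0, -20],
    [0, 0, -20],
    [0, 0, -20],
    [0, 0, -20]
  ],
  "turn": [4, 4, 4, 4, 1.6],
  "newtons": 20
}}

```text
t: 0.52
tool_pos: [174.1, -547.6, 331.7]
tcp_rot: [-0.001, 1.0, -0.001, -0.0]
wrist_force: [-0.3, -0.5, -0.8]
gripper_width: 0.302
grip_force: 0.0
```

>>> {"op": "carry_out", "data": {
  "jaw": [0, 0, 0, 0, 0],
  "translation": [
    [16, -24, 0],
    [16, -24, 0],
    [16, -24, 0],
    [16, -24, 0],
    [16, -24, 0]
  ],
  "turn": [0, 0, 0, 0, 0]
}}

```text
t: 0.93
tool_pos: [254.6, -426.5, 330.8]
tcp_rot: [-0.0, 1.0, 0.0, -0.0]
wrist_force: [1.0, -0.2, -0.0]
gripper_width: -0.003
grip_force: 0.0
```

```bash
python3 - <<'E'
from h import *
k=lambda x,y,z: onz("top",np.array([x,y])/6+[249.6,147.6],z)
w=[k(196,104,39),k(184,229,39),k(248,140,39),k(131,191,39)]
C=np.mean(w,0);print("C",C,w)
for q in w+[onz("top",(266.3,189.2),30),k(255,205,55)]: d=q-C; print(np.hypot(*d),np.degrees(np.arctan2(d[1],d[0])))
for n,p in dict(eraser=(291,225),dish=(328,222),loupe=(346,145),clip=(252,134)).items(): print(n,onz("top",p,10))
for p in [(158,188)]: print("pot",onz("top",p,69))
E
```

```text
C [ 442.03724717 -208.04545561] [array([ 475.83073212, -211.90310378]), array([ 407.81704323, -204.39690571]), array([ 456.05875148, -239.3215394 ]), array([ 428.44246185, -176.56027355])]
34.012954510675215 -6.512329981157563
34.414158049040495 173.91412923151285
34.275297231813504 -65.85264148667936
34.29482288889262 113.35389493827168
64.60933711131965 132.33477703143984
40.79944104420839 -127.14693516736745
eraser [ 285.53938365 -239.06406981]
dish [ 294.72294037 -358.08134859]
loupe [ 550.46675898 -426.8577536 ]
clip [ 588.66028407 -115.68608195]
pot [395.91592948 176.34912103]
```

>>> {"op": "carry_out", "data": {
  "jaw": [0, 0, 0, 0, 0],
  "translation": [
    [16.5, -23, 0],
    [16.5, -23, 0],
    [16.5, -23, 0],
    [16.5, -23, 0],
    [16.5, -23, 0]
  ],
  "turn": [0, 0, 0, 0, 0]
}}

```text
t: 1.35
tool_pos: [337.0, -311.4, 330.9]
tcp_rot: [-0.0, 1.0, 0.0, -0.0]
wrist_force: [1.0, -0.3, -0.2]
gripper_width: -0.003
grip_force: 0.0
```

>>> {"op": "carry_out", "data": {
  "jaw": [0, 0, 0, 0, 0],
  "translation": [
    [16.5, -23, 0],
    [16.5, -23, 0],
    [16, -24, 30],
    [0, 0, 40],
    [0, 0, 40]
  ],
  "turn": [0, 0, 0, 0, 0]
}}

```text
t: 1.77
tool_pos: [386.7, -241.9, 220.8]
tcp_rot: [0.001, 1.0, 0.002, 0.001]
wrist_force: [-1.0, -1.0, -1.5]
gripper_width: 0.0
grip_force: 0.0
```

>>> {"op": "carry_out", "data": {
  "jaw": [0, 0, 0, 0, 0],
  "translation": [
    [0, 0, 40],
    [0, 0, 40],
    [0, 0, 30],
    [0, 0, 0],
    [0, 0, 0]
  ],
  "turn": [0, 0, 0, 0, 0]
}}

```text
t: 2.18
tool_pos: [384.5, -241.7, 110.2]
tcp_rot: [-0.002, 1.0, 0.0, -0.001]
wrist_force: [0.9, -0.9, 0.4]
gripper_width: 0.0
grip_force: 0.0
```

```bash
python3 - <<'E'
from h import *
s=get_image("scene");t=get_image("top")
a=cv2.resize(s[170:250,250:350],None,fx=4,fy=4,interpolation=2);b=cv2.resize(t[138:218,230:330],None,fx=4,fy=4,interpolation=2)
cv2.imwrite("pics/c1.png",np.hstack([a,b])); print(state()["tool_pos"])
E
```

```text
[ 386.64901244 -244.10750101  113.57409517]
```

View pics/c1.png

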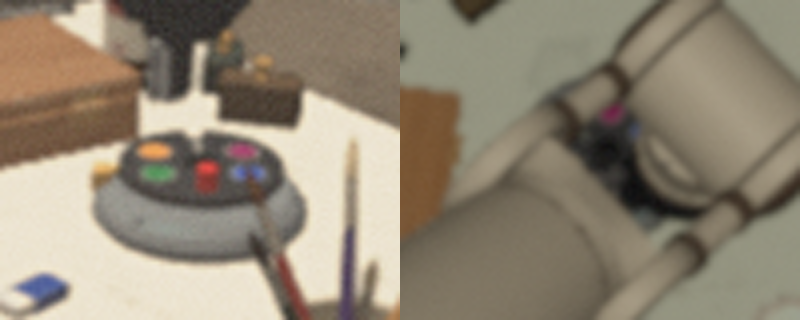

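The picture shows the shut fingers above and behind (left of) the stud at about (291,187) in the scene view, with the red stud at about (301,213). I'll go down and push.

>>> {"op": "carry_out", "data": {
  "jaw": [0, 0, 0, 0, 0],
  "translation": [
    [0, 0, 20],
    [0, 0, 20],
    [0, 0, 15],
    [0, 0, 10],
    [0, 0, 0]
  ],
  "turn": [0, 0, 0, 0, 0]
}}

```text
t: 2.7
tool_pos: [385.6, -243.0, 46.4]
tcp_rot: [-0.0, 1.0, 0.0, -0.0]
wrist_force: [0.4, 2.0, 0.0]
gripper_width: 0.004
grip_force: 0.0
```

>>> {"op": "carry_out", "data": {
  "jaw": [0, 0, 0, 0, 0],
  "translation": [
    [4, 0, 0],
    [4, 0, 0],
    [4, 0, 0],
    [4, 1, 0],
    [4, 1, 0]
  ],
  "turn": [0, 0, 0, 0, 0]
}}

```text
t: 3.12
tool_pos: [405.5, -246.1, 47.1]
tcp_rot: [0.001, 1.0, 0.001, -0.001]
wrist_force: [-8.0, -6.0, 1.8]
gripper_width: -0.0
grip_force: 3.9
```

>>> {"op": "carry_out", "data": {
  "jaw": [0, 0, 0, 0, 0],
  "translation": [
    [4, 1, 0],
    [4, 1, 0],
    [4, 1, 0],
    [4, 0, 0],
    [4, 0, 0]
  ],
  "turn": [0, 0, 0, 0, 0]
}}

```text
t: 3.53
tool_pos: [425.2, -248.7, 46.4]
tcp_rot: [0.001, 1.0, 0.001, -0.001]
wrist_force: [-3.2, -3.6, -0.9]
gripper_width: 0.004
grip_force: 1.8
```

```bash
python3 - <<'E'
from h import *
s=get_image("scene")
cv2.imwrite("pics/c2.png",cv2.resize(s[180:250,260:345],None,fx=6,fy=6,interpolation=2)); print(state()["tool_pos"],state()["wrist_force"])
E
```

```text
[ 426.11359575 -248.60961219   46.5884891 ] [-1.04340102 -0.60237084 -0.67415175]
```

View pics/c2.png

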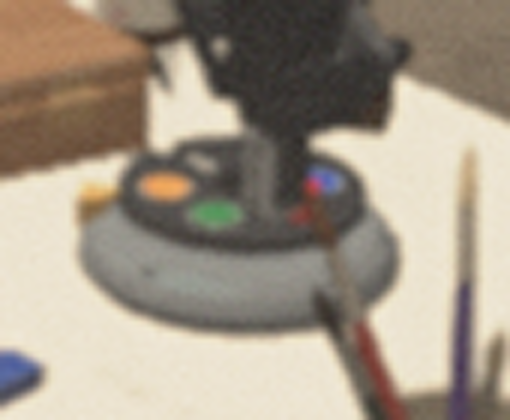

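The finger is pushing the stud, which is at about crop (308,200), and the disc is turning (orange window at (166,186), green at (215,213)). I'll continue along the arc.

>>> {"op": "carry_out", "data": {
  "jaw": [0, 0, 0, 0, 0],
  "translation": [
    [4, -1, 0],
    [4, -1, 0],
    [4, -2, 0],
    [3, -2, 0],
    [0, 0, 0]
  ],
  "turn": [0, 0, 0, 0, 0]
}}

```text
t: 4.0
tool_pos: [441.3, -241.3, 46.4]
tcp_rot: [-0.0, 1.0, 0.001, 0.0]
wrist_force: [-0.7, -0.8, -0.2]
gripper_width: -0.003
grip_force: 0.2
```

```bash
cat >> h.py <<'E'
C=np.array([442.04,-208.05])
def angle(z=39):
    """stud angle from windows in the scene picture; offsets stud->window known"""
    s=get_image("scene"); h=cv2.cvtColor(s,cv2.COLOR_BGR2HSV); H,S,V=cv2.split(h)
    roi=np.zeros(H.shape,bool); roi[200:226,275:325]=1
    for n,lo,hi,off in (("orange",8,20,240),("green",45,85,300),("blue",105,128,60),("magenta",145,172,120)):
        m=(roi&(H>=lo)&(H<=hi)&(S>95)).astype(np.uint8)
        k,_,st,ce=cv2.connectedComponentsWithStats(m)
        for i in range(1,k):
            if st[i,4]>10:
                p=onz("scene",ce[i],z); d=p-C; print(n,st[i,4],ce[i].round(1),"r",np.hypot(*d).round(1),"stud",((np.degrees(np.arctan2(d[1],d[0]))-off+180)%360-180).round(1))
    return s
E
python3 - <<'E'
from h import *
angle(); print(state()["tool_pos"],state()["wrist_force"])
_g=cv2.imread("pics/scene0.png"); get_image=lambda n:_g
import h; h.get_image=get_image; h.angle()
E
```

```text
orange 42 [278.6 202. ] r 78.3 stud -142.8
orange 15 [276.3 212.4] r 63.6 stud -86.6
orange 32 [288.7 212.8] r 33.2 stud -73.6
magenta 15 [298.6 204.8] r 38.0 stud -65.8
[ 441.16586702 -241.23917999   46.35837768] [-0.58445866  0.35799329 -0.08842288]
orange 46 [278.8 202.1] r 77.4 stud -142.5
orange 33 [288.2 207.2] r 36.9 stud -133.0
orange 15 [276.3 212.4] r 63.6 stud -86.6
magenta 14 [310.2 207.1] r 37.4 stud -118.6
```

>>> {"op": "carry_out", "data": {
  "jaw": [0, 0, 0, 0, 0],
  "translation": [
    [4, -1, 0],
    [4, -1, 0],
    [4, -1, 0],
    [0, 0, 0],
    [-6, 0, 0]
  ],
  "turn": [0, 0, 0, 0, 0]
}}

```text
t: 4.47
tool_pos: [447.6, -238.9, 46.4]
tcp_rot: [0.0, 1.0, 0.001, 0.001]
wrist_force: [-0.2, -0.1, 0.7]
gripper_width: 0.003
grip_force: 0.0
```

>>> {"op": "carry_out", "data": {
  "jaw": [0, 0, 0, 0, 0],
  "translation": [
    [-6, 0, 0],
    [0, 0, -20],
    [0, 0, -30],
    [0, 0, -30],
    [0, 0, -30]
  ],
  "turn": [0, 0, 0, 0, 0]
}}

```text
t: 4.88
tool_pos: [440.0, -239.0, 157.6]
tcp_rot: [0.0, 1.0, 0.0, 0.0]
wrist_force: [-0.1, -0.8, 0.2]
gripper_width: 0.003
grip_force: 0.0
```

>>> {"op": "carry_out", "data": {
  "jaw": [0, 0, 0, 0, 0],
  "translation": [
    [0, -30, -20],
    [0, -30, -20],
    [0, -30, 0],
    [0, -30, 0],
    [0, -30, 0]
  ],
  "turn": [0, 0, 0, 0, 0]
}}

```text
t: 5.3
tool_pos: [440.4, -88.1, 197.1]
tcp_rot: [0.001, 1.0, -0.0, 0.001]
wrist_force: [1.0, -0.2, 0.3]
gripper_width: -0.002
grip_force: 0.0
```

>>> {"op": "carry_out", "data": {
  "jaw": [0, 0, 0, 0, 0],
  "translation": [
    [0, -30, 0],
    [0, -30, 0],
    [0, -30, 0],
    [0, -30, 0],
    [0, 0, 0]
  ],
  "turn": [0, 0, 0, 0, 0]
}}

```text
t: 5.72
tool_pos: [439.8, 34.9, 196.4]
tcp_rot: [-0.001, 1.0, 0.002, 0.001]
wrist_force: [0.2, -1.6, -0.3]
gripper_width: -0.001
grip_force: 0.0
```

```bash
python3 - <<'E'
from h import *
s=angle(); t=get_image("top"); cv2.imwrite("pics/top3.png",t); cv2.imwrite("pics/scene3.png",s)
a=cv2.resize(t[148:208,250:314],None,fx=6,fy=6,interpolation=2)
b=cv2.resize(s[190:245,265:333],None,fx=6,fy=6,interpolation=2)
o=np.zeros((360,a.shape[1]+b.shape[1],3),np.uint8)
o[:a.shape[0],:a.shape[1]]=a;o[:b.shape[0],a.shape[1]:]=b
cv2.imwrite("pics/c3.png",o); print(state()["tool_pos"])
E
```

```text
orange 44 [278.6 202. ] r 78.0 stud -142.5
orange 15 [276.3 212.4] r 63.6 stud -86.6
orange 32 [292.2 214.1] r 30.4 stud -52.9
blue 14 [307.1 205.9] r 37.8 stud -42.1
magenta 14 [294.5 205. ] r 38.4 stud -48.7
[440.27087196  31.5154553  196.45147651]
```

View pics/c3.png

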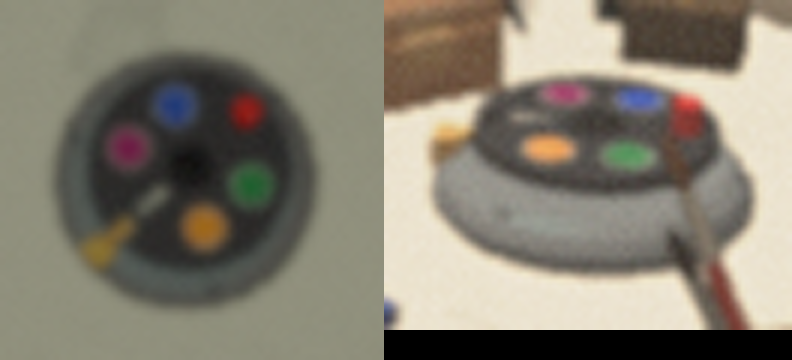

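The notch now stands over the pin: brass is visible through it at crop (120,230), in line with the white line at (153,200). I'll get the exact angle from the four windows in the top view.

```bash
python3 - <<'E'
from h import *
def run(f):
    t=cv2.imread(f)[148:208,250:314]; H,S,V=cv2.split(cv2.cvtColor(t,cv2.COLOR_BGR2HSV)); P={}
    for n,lo,hi,off in (("orange",8,19,240),("green",50,85,300),("blue",105,128,60),("magenta",145,172,120)):
        m=((H>=lo)&(H<=hi)&(S>110)).astype(np.uint8)
        k,_,st,ce=cv2.connectedComponentsWithStats(m); i=1+np.argmax(st[1:,4])
        P[off]=onz("top",ce[i]+[250,148],39)
    c=np.mean(list(P.values()),0); D=[np.append(p-c,o) for o,p in P.items()]
    print(c,[((np.degrees(np.arctan2(y,x))-o+180)%360-180).round(1) for x,y,o in D],[np.hypot(x,y).round(1) for x,y,o in D])
    m=((H>=14)&(H<=32)&(S>80)); ys,xs=np.nonzero(m&(np.indices(m.shape)[0]>36)&(np.indices(m.shape)[1]<20))
    p=onz("top",(xs.mean()+250,ys.mean()+148),30)-c; print("brass",p,np.hypot(*p),np.degrees(np.arctan2(p[1],p[0])),len(xs))
run("pics/top0.png");run("pics/top3.png")
E
```

```text
[ 442.15370238 -208.13105406] [np.float64(-126.2), np.float64(-125.1), np.float64(-125.8), np.float64(-125.5)] [np.float64(34.2), np.float64(33.6), np.float64(34.1), np.float64(33.5)]
brass [-43.81665525  47.98225672] 64.97842901797115 132.40184537147692 31
[ 442.01405251 -208.1554955 ] [np.float64(-48.0), np.float64(-48.2), np.float64(-47.9), np.float64(-47.8)] [np.float64(33.3), np.float64(34.2), np.float64(33.6), np.float64(34.0)]
brass [-42.28341408  47.17319271] 63.34980044581685 131.87127466950537 35
```

Aligned to within 0.5°. Moving over the hub, then pressing slowly.

>>> {"op": "carry_out", "data": {
  "jaw": [0, 0, 0, 0, 0],
  "translation": [
    [2, 30, 0],
    [0, 30, 0],
    [0, 30, 0],
    [0, 30, 0],
    [0, 30, 0]
  ],
  "turn": [0, 0, 0, 0, 0]
}}

```text
t: 6.23
tool_pos: [441.9, -121.8, 196.5]
tcp_rot: [0.0, 1.0, -0.001, 0.0]
wrist_force: [1.5, 0.2, -0.1]
gripper_width: -0.0
grip_force: 0.0
```

>>> {"op": "carry_out", "data": {
  "jaw": [0, 0, 0, 0, 0],
  "translation": [
    [0, 30, 0],
    [0, 30, 0],
    [0, 29.5, 20],
    [0, 0, 30],
    [0, 0, 30]
  ],
  "turn": [0, 0, 0, 0, 0]
}}

```text
t: 6.65
tool_pos: [442.5, -212.4, 116.5]
tcp_rot: [0.002, 1.0, -0.002, 0.002]
wrist_force: [0.0, -0.5, -1.0]
gripper_width: -0.0
grip_force: 0.0
```

>>> {"op": "carry_out", "data": {
  "jaw": [0, 0, 0, 0, 0],
  "translation": [
    [0, 0, 30],
    [0, 0, 20],
    [0, 0, 15],
    [0, 0, 0],
    [0, 0, 0]
  ],
  "turn": [0, 0, 0, 0, 0]
}}

```text
t: 7.07
tool_pos: [441.6, -209.2, 51.0]
tcp_rot: [-0.0, 1.0, -0.001, -0.001]
wrist_force: [0.6, 0.5, 0.9]
gripper_width: 0.0
grip_force: 0.0
```

>>> {"op": "carry_out", "data": {
  "jaw": [0, 0, 0, 0, 0],
  "translation": [
    [0, 0, 3],
    [0, 0, 3],
    [0, 0, 2],
    [0, 0, 1],
    [0, 0, 1]
  ],
  "turn": [0, 0, 0, 0, 0]
}}

```text
t: 7.48
tool_pos: [442.7, -208.5, 41.6]
tcp_rot: [0.0, 1.0, 0.0, 0.0]
wrist_force: [0.3, -0.3, 0.9]
gripper_width: -0.001
grip_force: 0.6
```

>>> {"op": "carry_out", "data": {
  "jaw": [0, 0, 0, 0, 0],
  "translation": [
    [0, 0, 1],
    [0, 0, 1],
    [0, 0, 1],
    [0, 0, 0],
    [0, 0, 0]
  ],
  "turn": [0, 0, 0, 0, 0]
}}

```text
t: 7.9
tool_pos: [442.6, -208.3, 38.3]
tcp_rot: [0.0, 1.0, 0.0, 0.0]
wrist_force: [0.1, -0.0, 0.6]
gripper_width: -0.001
grip_force: 0.2
```

>>> {"op": "carry_out", "data": {
  "jaw": [0, 0, 0, 0, 0],
  "translation": [
    [0, 0, 1],
    [0, 0, 1],
    [0, 0, 1],
    [0, 0, 0.5],
    [0, 0, 0]
  ],
  "turn": [0, 0, 0, 0, 0]
}}

```text
t: 8.32
tool_pos: [442.5, -208.3, 34.7]
tcp_rot: [-0.0, 1.0, 0.0, 0.0]
wrist_force: [0.2, -0.1, 0.6]
gripper_width: -0.002
grip_force: 0.3
```

>>> {"op": "carry_out", "data": {
  "jaw": [0, 0, 0, 0, 0],
  "translation": [
    [0, 0, 0.5],
    [0, 0, 0.5],
    [0, 0, 0],
    [0, 0, 0],
    [0, 0, 0]
  ],
  "turn": [0, 0, 0, 0, 0]
}}

```text
t: 8.73
tool_pos: [442.5, -208.3, 34.0]
tcp_rot: [-0.0, 1.0, 0.0, -0.0]
wrist_force: [-0.3, 1.4, 4.8]
gripper_width: 0.002
grip_force: 2.3
```

>>> {"op": "carry_out", "data": {
  "jaw": [0, 0, 0, 0, 0],
  "translation": [
    [0, 0, 0.4],
    [0, 0, 0],
    [0, 0, -5],
    [0, 0, -20],
    [0, 0, -30]
  ],
  "turn": [0, 0, 0, 0, 0]
}}

```text
t: 9.15
tool_pos: [440.1, -206.4, 86.1]
tcp_rot: [-0.002, 1.0, 0.0, -0.003]
wrist_force: [0.6, -0.8, -0.5]
gripper_width: 0.001
grip_force: 0.0
```

>>> {"op": "carry_out", "data": {
  "jaw": [0, 0, 0, 0, 0],
  "translation": [
    [0, 0, -30],
    [0, 0, -30],
    [0, 0, -30],
    [0, -30, -20],
    [0, -30, 0]
  ],
  "turn": [0, 0, 0, 0, 0]
}}

```text
t: 9.57
tool_pos: [444.9, -150.1, 203.6]
tcp_rot: [0.003, 1.0, -0.001, 0.004]
wrist_force: [0.7, 0.5, 0.8]
gripper_width: 0.001
grip_force: 0.0
```

>>> {"op": "carry_out", "data": {
  "jaw": [0, 0, 0, 0, 0],
  "translation": [
    [0, -30, 0],
    [0, -30, 0],
    [0, -30, 0],
    [0, -30, 0],
    [0, -30, 0]
  ],
  "turn": [0, 0, 0, 0, 0]
}}

```text
t: 9.98
tool_pos: [441.9, 3.1, 198.2]
tcp_rot: [-0.0, 1.0, 0.0, -0.0]
wrist_force: [0.3, 0.6, -0.7]
gripper_width: -0.001
grip_force: 0.0
```

>>> {"op": "carry_out", "data": {
  "jaw": [0, 0, 0, 0, 0],
  "translation": [
    [0, -20, 0],
    [0, -10, 0],
    [0, 0, 0],
    [0, 0, 0],
    [0, 0, 0]
  ],
  "turn": [0, 0, 0, 0, 0]
}}

```text
t: 10.4
tool_pos: [442.4, 30.7, 198.4]
tcp_rot: [0.0, 1.0, -0.0, -0.0]
wrist_force: [-0.1, 0.2, 1.4]
gripper_width: 0.002
grip_force: 0.0
```

```bash
python3 - <<'E'
from h import *
s=get_image("scene"); t=get_image("top")
a=cv2.resize(t[148:208,250:314],None,fx=6,fy=6,interpolation=2)
b=cv2.resize(s[190:245,265:333],None,fx=6,fy=6,interpolation=2)
o=np.zeros((360,a.shape[1]+b.shape[1],3),np.uint8)
o[:a.shape[0],:a.shape[1]]=a;o[:b.shape[0],a.shape[1]:]=b
cv2.imwrite("pics/c4.png",o); print(state()["tool_pos"])
E
```

```text
[442.45357133  30.5737992  198.36098617]
```

View pics/c4.png

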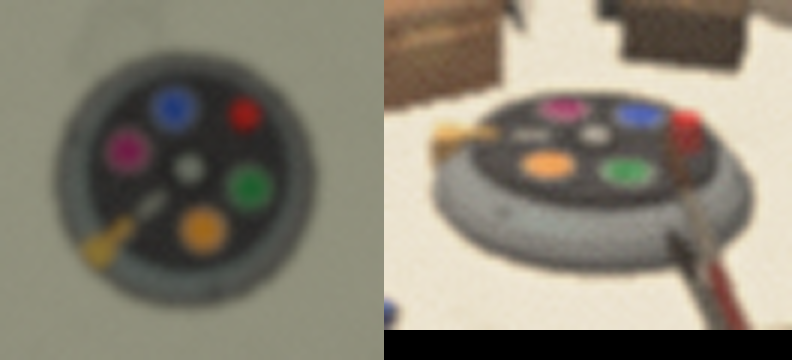

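The disc has dropped about 2.5 px in the scene view, or roughly 8 mm. The pin stands in the notch at scene crop (480,132), and the hand is clear. Handing in.

```bash
python3 -c "
from cell import *
print(close_job())"
```

```text
the job is handed in; nothing more can be done
None
```

I turned the filter disc until its notch stood over the pin (within about 0.5° before pressing), pressed it fully home with under 5 N measured, took the hand clear, and handed the job in; no verdict was returned.

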